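Tuck the flap of the delivery-note board

ROBOT

A 6-joint arm with a two-finger parallel gripper is mounted at the origin on the work surface. World frame = base frame: x ahead of the robot, y to its left, z up, the work surface at z = 0. Lengths are in mm, angles in degrees, forces in N, time in s.
With the tool pointing down it reaches from about 300 to 850 mm from the base axis. Payload 4.2 kg.
Tool frame: the origin (TCP) lies at the very end of the fingers, on their centre line; the grasp point (between the pads) lies 19 mm behind it (env.grasp_offset is the distance from the TCP to the grasp point, in mm); z points along the fingers, y is the line along which they close (so a half turn about z gives the same grasp; the last joint's range is limited). The gripper opens to 91 mm and grips with 3 to 60 N. Pads are 32 mm wide; open, the fingers measure 118 mm over their backs; the gripper's body (76 mm by 178 mm) begins 60 mm behind the grasp point.
Start: joints at [-75.459, 18.312, 89.639, -0, 72.044, -1.146], TCP at [155.478, -553.597, 213.976] pointing down, gripper open.
Joint ranges: [-177.97, 177.97], [-48.28, 115.42], [12.27, 149.76], [-77.06, 257.06], [2.81, 150.46], [-146.56, 146.56]. Speed limits (degrees/s): [147.25, 147.25, 180, 180, 180, 180].

INTERFACE

Orientations are given as [roll, pitch, yaw] about the fixed x, y, z axes, in that order (R = Rz(yaw) Ry(pitch) Rx(roll)).
In Python, from workcell import env gives the robot as it stands. The module is installed in compiled form; this text tells all that it offers.
- The arm moves only by the tool send_rows, never from a script. Its argument "motion" is a list of rows, each an object of numbers: "tx", "ty", "tz": the shift along the tool's x, y, z in units of 500 mm (1.0 is 500 mm); "rx", "ry", "rz": the turn, a rotation vector about the tool's x, y, z in units of 30 degrees (1.0 is 30 degrees); "gripper": the closure, from -1 (fully open) to 1 (shut). In form: [{"tx": .., "ty": .., "tz": .., "rx": .., "ry": .., "rz": .., "gripper": ..}, ...]. A call has 1 to 12 rows; each row shifts and turns the commanded pose from where the row before left it, along the tool's axes as they then stand; what a row does not reach is not made up. A row lasts 1/8 s, in which the tool goes at most 62.5 mm and 10.7 degrees, less where a joint would pass 70% of its speed; a pose out of reach is approached as far as the arm can. A call with a number of a shift or a turn outside -1 to 1 is refused whole. A call with a gripper value outside its range is refused whole. The fingers move at their own pace and stop on an object; "grip_force" is the grip in N (left out, the last holds). Time passes only in rows, so rows that do not move let the fingers close. It gives the time, the measured TCP pose, the force, the opening and the grip force at its end, in the units of the state.
- env.state(): the state, without advancing time (a new reading comes with each control period).
- env.grab_frame(name): name is "side" or "top" or "wrist"; returns a dict with "frame" (480x640x3 uint8, red, green, blue), "vertical_fov" (degrees; the focal length in pixels is half the picture's height over the tangent of half this angle, whatever the lens; pixels are square), "cx", "cy" (the principal point, pixels), "rvec" (rotation vector, rad) and "tvec" (3), from world to camera coordinates, as OpenCV has them; the wrist camera has in their place "T_tool_cam" (4x4, takes a point from camera to tool coordinates, whose origin is the TCP and whose axes are the flange's). Camera axes: x right, y down, z forward; pixel columns grow to the right and rows downward; lengths in mm; the calibration is good to about 2 mm. A picture is of the moment at which its call begins: read the wrist's pose just before it. There is no depth.
- env.job_done(): hands the job in; it is judged then, once.
The state is a dict: "time_s": time; "qpos": joint angles; "qvel": joint speeds; "effort": joint torques, N m; "ee_pos": TCP position; "ee_rot": TCP orientation; "force": force on the tool from outside, world axes, zero at the start; "torque": the same for the moment, N m; "gripper_width": finger opening in mm; "gripper_force": force on a finger pad.
Only numpy, scipy, OpenCV 4.12 (cv2) and the standard library are available. Lean on these libraries where they do the work, as an engineer would, in place of code of your own. Each camera call takes 0.05 s, during which the arm holds its last target. There are 200 camera calls.

TASK

On the pot shop's table lies a delivery-note board whose hinged flap stands open. With the fingertips, fold the flap down over the notes and push it along the board until its free edge is fully home beneath the steel lip, so that it stays shut when you take your hand away. Only push the flap on its outer face: do not grip it or put a finger under it, and leave the pot, the cup and the brush where they stand.

Things in the scene. Friction and masses are not known exactly. Their poses are not given: they have to be found in the camera images.
- board: Pale wooden note board, 230 x 170 x 10 mm, fixed to the table, with a 4 mm sheaf of white notes on it. Origin: centre of its underside, on the table. Its x axis runs along the board from the hinge end to the lip end, y across it, z up. The hinge pin lies across the board (along y) at x = -68 mm + flap_slide, z = 19 mm, and runs in slotted steel ears at y = -71 and +71 mm, whose tops are 26.5 mm above the table.
- flap (a joint): Angle (rad) of the flap about the hinge pin: 0 = folded flat over the notes (its stop), pi/2 = upright, more = leaning back away from the lip (stop at 2.3). A weak spring lifts the flap again to about 0.7 rad if let go untucked; hinge friction keeps it where it is left between about 1.0 and 2.0 rad; 1 N near the rib holds it flat.
- flap_slide (a joint): How far (m) the hinge pin has been pushed along its slots towards the lip (board +x): 0 = drawn back, 0.030 = home against the stop. Friction about 2 N. The flap passes the lip freely as it folds only while this is below about 0.006; with the flap flat, its free edge begins to go under the lip at 0.014.
- flap_edge (a point): The flap is a grey plastic plate 120 mm wide (along y) and 4 mm thick, from 4 to 112 mm from the pin, its mid-plane through the pin. Its outer face is the upper one when flat (21 mm above the table). This point: middle of the flap's free edge, 112 mm from the hinge pin, on the mid-plane; axes as the flap's (x from pin to free edge, z out of the outer face).
- flap_rib (a point): Top of the straight push rib on the flap's outer face: rib 80 mm wide (along y), 6 mm thick, 7 mm high, centred 77 mm from the hinge pin (from 74 to 80 mm). A fingertip resting on the flap on the hinge side of it can push against it. Axes as the flap's.
- lip_edge (a point): Middle of the front of the flat part of the steel lip's underside: 58 mm along board x from the board's origin, 24.5 mm above the table (3.5 mm above the flat flap's outer face). The lip is 140 mm wide, reaches 24 mm further along x to its back wall, and its front is turned up (from x = 51 mm, about 32 mm high) to lead the edge in. Axes as the board's.
- liner: Thin black rubber liner, 70 x 100 x 2 mm, on the inner face of the flap (the face that lies on the notes when folded). Not to be touched by the fingers. Origin at the hinge pin, axes as the flap's.
- small_pot: Small loose brown rectangular clay pot, 70 x 85 x 45 mm, beside the board; origin: centre of its underside.
- cup: Loose white ceramic cup, 60 mm across, 65 mm tall, beside the board; origin: centre of its underside.
- brush: Loose hand brush with a wooden handle and grey head, 160 mm long, lying beyond the lip end of the board; origin at its underside.

How it is judged (in metres and radians):
On the way, in this order (a step that is already met when the one before it is completed fails the run):
1. the flap is folded over (below 0.6 rad) (value of joint flap below 0.6 rad), for 0.05 s.
2. the flap's edge is beneath the lip (value of joint flap below 0.075 rad and value of joint flap_slide above 0.022 m), for 0.2 s.
At the end, for the whole second after the job is handed in: The flap lies shut (within 0.075 rad of flat) and still, pushed at least 22 mm of its 30 mm along its slots, its free edge at least 7 mm in beneath the lip; pot, cup and brush within 20 mm of where they stood (all of step 2 and x of flap_edge in the frame of lip_edge above 0.007 m and z of flap_edge in the frame of lip_edge below 0.001 m and velocity of joint flap between -0.1 and 0.1 rad/s and distance of each of small_pot, cup, brush from where it was at the start of the episode below 0.02 m); the robot touches nothing.
It fails at once if the flap is gripped or lifted by its inner face (fingers press on the liner) (contact force between the fingers and liner above 1 N).
It fails at once if the small pot is moved or lifted (over 20 mm) (distance of small_pot from where it was at the start of the episode above 0.02 m).
It fails at once if the cup is moved or lifted (over 20 mm) (distance of cup from where it was at the start of the episode above 0.02 m).
It fails at once if the brush is moved or lifted (over 20 mm) (distance of brush from where it was at the start of the episode above 0.02 m).
It also fails if it takes over 40 s, if anything falls off the work surface, if the arm or the gripper's body presses on something with over 40 N, if the wrist force passes 120 N, or if a joint passes its speed limit or range.

## Working session

There is one attempt and no reset: what is moved stays moved. The work goes in short steps, Python scripts to look and compute and a tool call to move; the robot and the scene stay as the last step left them, time stands still between calls to the robot, and variables do not carry over. Pictures are saved under pics/ and viewed, at most 10 in all, crops included, and the job is handed in when it is done.

Besides the shell and the picture viewer there is one more tool, called as name([rows], argument=value, ...), one row to a line, values as JSON. send_rows: Moves the arm, as the interface text tells. Shifts and turns lie within -1 to 1; 1 stands for 500 mm of shift or 30 degrees of turn. Its arguments: {"type":"object","properties":{"motion":{"type":"array"},"grip_force":{"type":"number"}},"required":["motion"]}

```bash
mkdir -p pics; cat > h.py <<'E'
import numpy as np, cv2
from workcell import env
def grab(n,name):
    f=env.grab_frame(n); cv2.imwrite(f'pics/{name}.png',f['frame'][:,:,::-1]); return f
E
python3 - <<'E'
from h import *
import pickle
for n in('side','top'):
    f=grab(n,n); pickle.dump(f,open(n+'.pkl','wb')); print(n,{k:v for k,v in f.items() if k!='frame'})
print(env.state())
E
```

```text
side {'vertical_fov': 43.969542028088874, 'cx': 317.5502634046692, 'cy': 241.2136053995441, 'rvec': array([ 2.13315667, -0.37699723,  0.20678203]), 'tvec': array([-600.65828866,  205.12898483,  698.75374971])}
top {'vertical_fov': 55.98352419881955, 'cx': 315.752489638486, 'cy': 236.48652682230536, 'rvec': array([ 2.11394746, -2.1687893 ,  0.1309453 ]), 'tvec': array([ 74.41958331, 632.09461428, 844.38860922])}
{'time_s': 0.1, 'qpos': array([-7.54594470e+01,  1.83478191e+01,  8.96996457e+01, -7.22363068e-04,
        7.20421135e+01, -1.14694753e+00]), 'qvel': array([ 0.01341679, -0.05374018, -0.25356377,  0.02923734, -0.03102405,
       -0.03883631]), 'effort': array([ 2.26737739e-04, -4.13331234e+01, -2.32510042e+01,  7.29186111e-02,
        4.22373461e-02, -6.96042025e-05]), 'ee_pos': array([ 155.34999975, -553.15593096,  213.20437598]), 'ee_rot': array([-1.79910426e+02, -1.10637371e-03,  1.56877229e+01]), 'force': array([-0.45312735, -0.06638643,  0.20392632]), 'torque': array([0.0199829 , 0.01487916, 0.00409926]), 'gripper_force': 0.0, 'gripper_width': 91.31382955353888}
```

View pics/side.png

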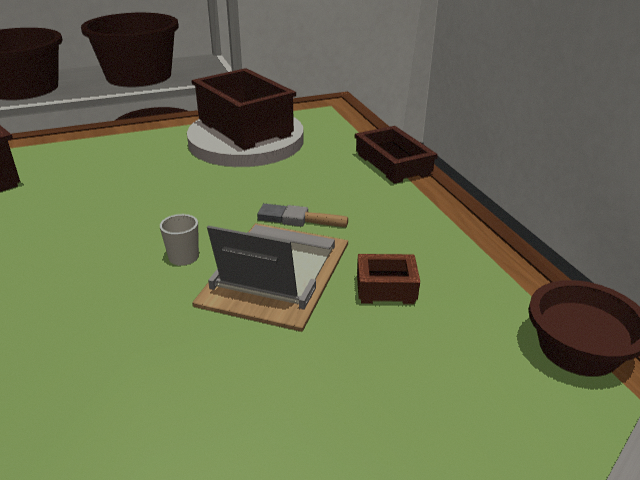

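View pics/top.png

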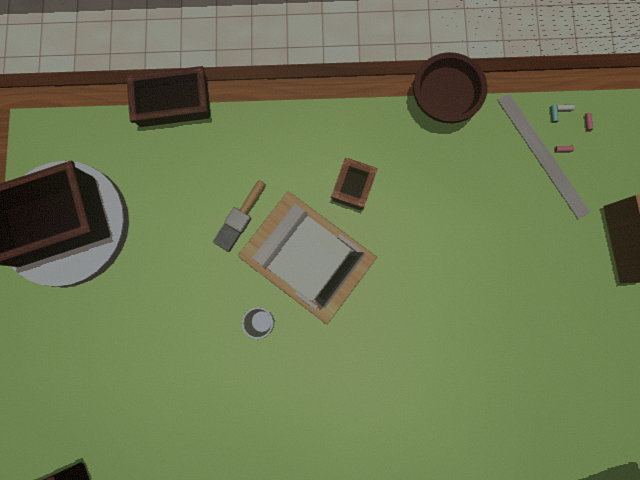

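The side view shows the flap about upright, from (210,228) to (296,297), with its rib facing the camera. The top view shows board corners near (289,193), (376,257), (328,323) and (239,257), with the hinge at the lower right. I'll enlarge both.

```bash
python3 - <<'E'
import cv2,numpy as np
a=cv2.imread('pics/side.png')[210:335,190:355];b=cv2.imread('pics/top.png')[185:335,230:385]
a=cv2.resize(a,None,fx=4.8,fy=4.8,interpolation=cv2.INTER_CUBIC)[:600,:792];b=cv2.resize(b,None,fx=4,fy=4,interpolation=cv2.INTER_CUBIC)
cv2.imwrite('pics/sc.png',a);cv2.imwrite('pics/tc.png',b)
E
```

```text
(no output)
```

View pics/sc.png

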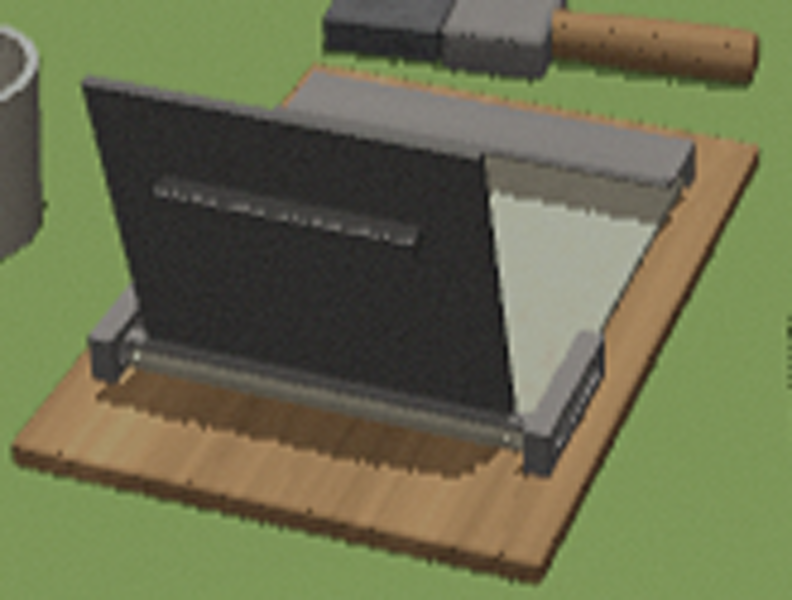

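View pics/tc.png

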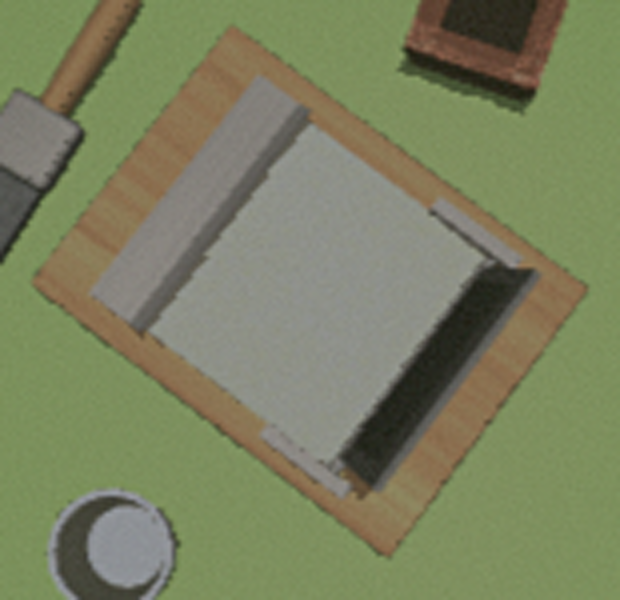

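Board top corners in the side crop are (13,450), (540,570) and (758,150), with the flap's top edge from (88,84) to (487,156). In the top crop they are (588,290), (390,556), (35,283) and (233,27), with the flap's free edge from (537,273) to (377,489). Next I fit the pose.

```bash
cat > fit.py <<'E'
from h import *
import pickle
from scipy.optimize import least_squares
C={n:pickle.load(open(n+'.pkl','rb')) for n in('side','top')}
def proj(n,P):
    c=C[n]; f=240/np.tan(np.radians(c['vertical_fov']/2))
    K=np.array([[f,0,c['cx']],[0,f,c['cy']],[0,0,1]])
    return cv2.projectPoints(np.array(P,float).reshape(-1,3),c['rvec'],c['tvec'],K,None)[0][:,0]
S=np.array([(13,450),(540,570),(758,150),(88,82),(487,156)])/4.8+[190,210]
T=np.array([(390,556),(588,290),(233,27),(35,283),(377,489),(537,273)])/4+[230,185]
def model(p):
    x,y,yaw,a,zc=p; c,s=np.cos(yaw),np.sin(yaw)
    w=lambda L:[(x+c*u-s*v,y+s*u+c*v,z) for u,v,z in L]
    fe=[(-68+112*np.cos(a),v,19+112*np.sin(a)) for v in(60,-60)]
    return w([(-115,85,zc),(-115,-85,zc),(115,-85,zc)]+fe),w([(-115,85,zc),(-115,-85,zc),(115,-85,zc),(115,85,zc)]+fe)
def res(p):
    a,b=model(p); return np.r_[(proj('side',a)-S).ravel(),(proj('top',b)-T).ravel()]
if __name__=='__main__':
    best=min((least_squares(res,[400,y,w,1.6,10]) for w in(-2,0,2,3) for y in (-200,0,200)),key=lambda r:r.cost)
    print(best.x,np.degrees(best.x[2]),best.cost);print(res(best.x).reshape(-1,2).round(1))
E
python3 fit.py
```

```text
[598.81556454  76.82195439   0.90143712   1.74781503   8.43376163] 51.648542616623324 4.555744749173116
[[-1.   0.4]
 [ 0.4  0.6]
 [ 0.5 -0.2]
 [-0.6 -0.4]
 [-0.7 -0.2]
 [ 0.1  0.6]
 [ 0.7 -0.9]
 [-0.3 -1.1]
 [-1.3 -0. ]
 [-0.1 -0.1]
 [ 0.6 -1. ]]
```

The fit is good to about 1 px. The board is at (599, 77) with yaw 51.6°, the flap leans back at 1.75 rad, and the board top comes out at z≈8.4 against the expected 10. I'll close the fingers, align tool x with board x and go behind the flap.

send_rows([
  {"rz": -0.3,"gripper": 1},
  {"rz": -0.3,"gripper": 1},
  {"rz": -0.3,"gripper": 1},
  {"rz": -0.3,"gripper": 1},
  {"tx": 0.1,"gripper": 1},
  {"tx": 0.1,"gripper": 1},
  {"tx": 0.1,"gripper": 1},
  {"tx": 0.1,"gripper": 1},
  {"tx": 0.1,"gripper": 1},
  {"tx": 0.1,"gripper": 1},
  {"tx": 0.1,"gripper": 1},
  {"tx": 0.1,"gripper": 1},
], grip_force=5)

```text
invalid input at $.motion[0]: expected keys tx, ty, tz, rx, ry, rz, gripper
```

```bash
cat > st.py <<'E'
from h import *
s=env.state(); y=np.radians(51.65); d=s['ee_pos'][:2]-[598.8,76.8]
print('t',s['time_s'],'pos',s['ee_pos'].round(1),'rot',s['ee_rot'].round(1),'F',s['force'].round(1),'w',round(s['gripper_width'],1))
print('board u,v',(d@[np.cos(y),np.sin(y)]).round(1),(d@[-np.sin(y),np.cos(y)]).round(1),'Fu',(s['force'][:2]@[np.cos(y),np.sin(y)]).round(1))
E
python3 st.py
```

```text
t 0.1 pos [ 155.3 -553.2  213.2] rot [-179.9   -0.    15.7] F [-0.5 -0.1  0.2] w 91.3
board u,v -769.2 -43.1 Fu -0.3
```

send_rows([
  {"tx": 0,"ty": 0,"tz": 0,"rx": 0,"ry": 0,"rz": -0.3,"gripper": 1},
  {"tx": 0,"ty": 0,"tz": 0,"rx": 0,"ry": 0,"rz": -0.3,"gripper": 1},
  {"tx": 0,"ty": 0,"tz": 0,"rx": 0,"ry": 0,"rz": -0.3,"gripper": 1},
  {"tx": 0,"ty": 0,"tz": 0,"rx": 0,"ry": 0,"rz": -0.3,"gripper": 1},
  {"tx": 0.1,"ty": -0.01,"tz": 0,"rx": 0,"ry": 0,"rz": 0,"gripper": 1},
  {"tx": 0.1,"ty": -0.01,"tz": 0,"rx": 0,"ry": 0,"rz": 0,"gripper": 1},
  {"tx": 0.1,"ty": -0.01,"tz": 0,"rx": 0,"ry": 0,"rz": 0,"gripper": 1},
  {"tx": 0.1,"ty": -0.01,"tz": 0,"rx": 0,"ry": 0,"rz": 0,"gripper": 1},
  {"tx": 0.1,"ty": -0.01,"tz": 0,"rx": 0,"ry": 0,"rz": 0,"gripper": 1},
  {"tx": 0.1,"ty": -0.01,"tz": 0,"rx": 0,"ry": 0,"rz": 0,"gripper": 1},
  {"tx": 0.1,"ty": -0.01,"tz": 0,"rx": 0,"ry": 0,"rz": 0,"gripper": 1},
  {"tx": 0.1,"ty": -0.01,"tz": 0,"rx": 0,"ry": 0,"rz": 0,"gripper": 1},
], grip_force=5)

```text
time_s: 1.6
ee_pos: [372.5, -213.4, 213.8]
ee_rot: [-180.0, 0.0, 51.7]
force: [-0.4, -0.3, 0.2]
gripper_width: 0.2
gripper_force: 0.0
```

```bash
python3 st.py
```

```text
t 1.6 pos [ 372.5 -213.4  213.8] rot [-180.     0.    51.7] F [-0.4 -0.3  0.2] w 0.2
board u,v -368.0 -2.6 Fu -0.5
```

send_rows([
  {"tx": 0.1,"ty": -0.005,"tz": 0,"rx": 0,"ry": 0,"rz": 0,"gripper": 1},
  {"tx": 0.1,"ty": 0,"tz": 0,"rx": 0,"ry": 0,"rz": 0,"gripper": 1},
  {"tx": 0.1,"ty": 0,"tz": 0,"rx": 0,"ry": 0,"rz": 0,"gripper": 1},
  {"tx": 0.1,"ty": 0,"tz": 0,"rx": 0,"ry": 0,"rz": 0,"gripper": 1},
  {"tx": 0,"ty": 0,"tz": 0.07,"rx": 0,"ry": 0,"rz": 0,"gripper": 1},
  {"tx": 0,"ty": 0,"tz": 0.07,"rx": 0,"ry": 0,"rz": 0,"gripper": 1},
  {"tx": 0,"ty": 0,"tz": 0.07,"rx": 0,"ry": 0,"rz": 0,"gripper": 1},
  {"tx": 0,"ty": 0,"tz": 0,"rx": 0,"ry": 0,"rz": 0,"gripper": 1},
])

```text
time_s: 2.6
ee_pos: [491.8, -56.1, 106.6]
ee_rot: [-179.7, 0.2, 51.7]
force: [0.4, -0.1, 0.4]
gripper_width: 0.5
gripper_force: 0.0
```

```bash
python3 st.py; python3 -c "
from h import *
grab('side','s2');a=cv2.imread('pics/s2.png')[130:350,150:420];cv2.imwrite('pics/s2c.png',cv2.resize(a,None,fx=2.7,fy=2.7,interpolation=2))"
```

```text
t 2.6 pos [491.8 -56.1 106.6] rot [-179.7    0.2   51.7] F [ 0.4 -0.1  0.4] w 0.5
board u,v -170.6 1.5 Fu 0.2
```

View pics/s2c.png

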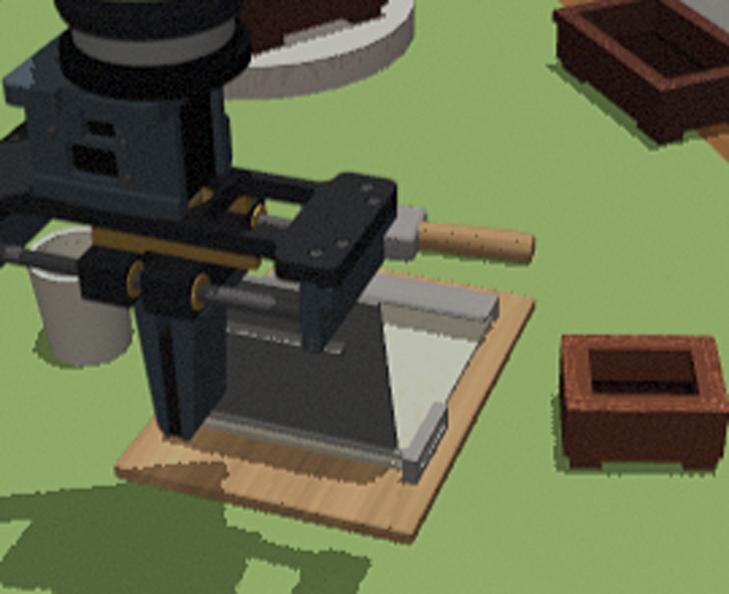

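The fingers are closed behind the flap, which is clear of them, and the gripper body is above everything. I push high near the free edge first, so the pin isn't driven along its slots.

send_rows([
  {"tx": 0.06,"ty": 0,"tz": 0,"rx": 0,"ry": 0,"rz": 0,"gripper": 1},
  {"tx": 0.04,"ty": 0,"tz": 0,"rx": 0,"ry": 0,"rz": 0,"gripper": 1},
  {"tx": 0.016,"ty": 0,"tz": 0,"rx": 0,"ry": 0,"rz": 0,"gripper": 1},
  {"tx": 0.016,"ty": 0,"tz": 0,"rx": 0,"ry": 0,"rz": 0,"gripper": 1},
  {"tx": 0.016,"ty": 0,"tz": 0,"rx": 0,"ry": 0,"rz": 0,"gripper": 1},
  {"tx": 0.016,"ty": 0,"tz": 0,"rx": 0,"ry": 0,"rz": 0,"gripper": 1},
  {"tx": 0.016,"ty": 0,"tz": 0,"rx": 0,"ry": 0,"rz": 0,"gripper": 1},
  {"tx": 0.016,"ty": 0,"tz": 0.002,"rx": 0,"ry": 0,"rz": 0,"gripper": 1},
  {"tx": 0.016,"ty": 0,"tz": 0.003,"rx": 0,"ry": 0,"rz": 0,"gripper": 1},
  {"tx": 0.016,"ty": 0,"tz": 0.004,"rx": 0,"ry": 0,"rz": 0,"gripper": 1},
])

```text
time_s: 3.9
ee_pos: [565.1, 33.4, 104.3]
ee_rot: [180.0, 0.0, 51.7]
force: [0.1, -0.5, -0.2]
gripper_width: 0.2
gripper_force: 0.2
```

```bash
python3 st.py
```

```text
t 3.9 pos [565.1  33.4 104.3] rot [180.    0.   51.7] F [ 0.1 -0.5 -0.2] w 0.2
board u,v -55.0 -0.5 Fu -0.3
```

send_rows([
  {"tx": 0.014,"ty": 0,"tz": 0.003,"rx": 0,"ry": 0,"rz": 0,"gripper": 1},
  {"tx": 0.014,"ty": 0,"tz": 0.003,"rx": 0,"ry": 0,"rz": 0,"gripper": 1},
  {"tx": 0.014,"ty": 0,"tz": 0.003,"rx": 0,"ry": 0,"rz": 0,"gripper": 1},
  {"tx": 0,"ty": 0,"tz": 0,"rx": 0,"ry": 0,"rz": 0,"gripper": 1},
  {"tx": -0.05,"ty": 0,"tz": 0,"rx": 0,"ry": 0,"rz": 0,"gripper": 1},
  {"tx": -0.05,"ty": 0,"tz": 0,"rx": 0,"ry": 0,"rz": 0,"gripper": 1},
  {"tx": 0,"ty": 0,"tz": 0.06,"rx": 0,"ry": 0,"rz": 0,"gripper": 1},
  {"tx": 0,"ty": 0,"tz": 0,"rx": 0,"ry": 0,"rz": 0,"gripper": 1},
])

```text
time_s: 4.9
ee_pos: [545.1, 9.9, 68.6]
ee_rot: [-179.8, 0.2, 51.7]
force: [0.0, 0.2, 0.0]
gripper_width: 0.6
gripper_force: 0.0
```

```bash
python3 st.py; python3 -c "
from h import *
grab('side','s3');grab('top','t3')
a=cv2.imread('pics/s3.png')[190:340,180:380];b=cv2.imread('pics/t3.png')[180:330,220:400]
a=cv2.resize(a,(533,400),interpolation=2);b=cv2.resize(b,(480,400),interpolation=2)
cv2.imwrite('pics/s3c.png',cv2.resize(np.hstack([a,b]),None,fx=.78,fy=.78))"
```

```text
t 4.9 pos [545.1   9.9  68.6] rot [-179.8    0.2   51.7] F [0.  0.2 0. ] w 0.6
board u,v -85.8 0.6 Fu 0.2
```

View pics/s3c.png

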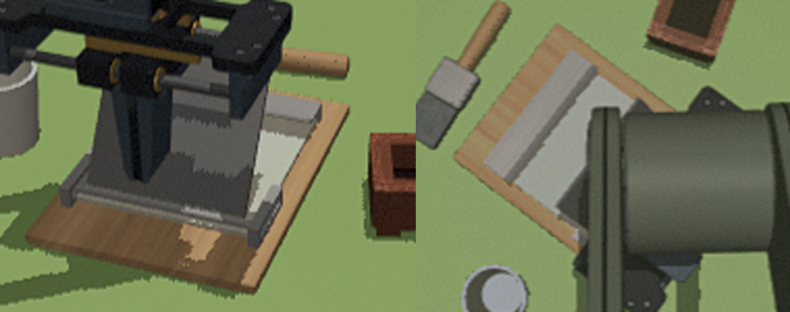

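The flap now leans forward at about 60° and the pin still sits at the near end of its slots. The fingers are on the outer face, below the rib. Now I follow the arc down.

send_rows([
  {"tx": 0.04,"ty": 0,"tz": -0.004,"rx": 0,"ry": 0,"rz": 0,"gripper": 1},
  {"tx": 0.014,"ty": 0,"tz": 0,"rx": 0,"ry": 0,"rz": 0,"gripper": 1},
  {"tx": 0.014,"ty": 0,"tz": 0,"rx": 0,"ry": 0,"rz": 0,"gripper": 1},
  {"tx": 0.01,"ty": 0,"tz": 0.006,"rx": 0,"ry": 0,"rz": 0,"gripper": 1},
  {"tx": 0.01,"ty": 0,"tz": 0.006,"rx": 0,"ry": 0,"rz": 0,"gripper": 1},
  {"tx": 0.01,"ty": 0,"tz": 0.012,"rx": 0,"ry": 0,"rz": 0,"gripper": 1},
  {"tx": 0.01,"ty": 0,"tz": 0.013,"rx": 0,"ry": 0,"rz": 0,"gripper": 1},
  {"tx": 0.007,"ty": 0,"tz": 0.014,"rx": 0,"ry": 0,"rz": 0,"gripper": 1},
  {"tx": 0.007,"ty": 0,"tz": 0.015,"rx": 0,"ry": 0,"rz": 0,"gripper": 1},
  {"tx": 0.003,"ty": 0,"tz": 0.015,"rx": 0,"ry": 0,"rz": 0,"gripper": 1},
  {"tx": 0.002,"ty": 0,"tz": 0.012,"rx": 0,"ry": 0,"rz": 0,"gripper": 1},
  {"tx": 0,"ty": 0,"tz": 0,"rx": 0,"ry": 0,"rz": 0,"gripper": 1},
])

```text
time_s: 6.5
ee_pos: [585.7, 60.0, 24.8]
ee_rot: [-179.9, 0.1, 51.7]
force: [-0.8, 0.1, -0.0]
gripper_width: 0.5
gripper_force: 0.2
```

```bash
python3 st.py
```

```text
t 6.5 pos [585.7  60.   24.8] rot [-1.799e+02  1.000e-01  5.170e+01] F [-0.8  0.1 -0. ] w 0.5
board u,v -21.3 -0.2 Fu -0.4
```

send_rows([
  {"tx": 0,"ty": 0,"tz": 0.004,"rx": 0,"ry": 0,"rz": 0,"gripper": 1},
  {"tx": 0,"ty": 0,"tz": 0.003,"rx": 0,"ry": 0,"rz": 0,"gripper": 1},
  {"tx": 0,"ty": 0,"tz": 0,"rx": 0,"ry": 0,"rz": 0,"gripper": 1},
  {"tx": 0,"ty": 0,"tz": 0,"rx": 0,"ry": 0,"rz": 0,"gripper": 1},
])

```text
time_s: 7.0
ee_pos: [586.1, 59.9, 21.9]
ee_rot: [180.0, 0.0, 51.7]
force: [-0.1, -0.1, 0.2]
gripper_width: 0.5
gripper_force: 0.2
```

```bash
python3 st.py; python3 -c "
from h import *
grab('side','s4');grab('top','t4')
a=cv2.imread('pics/s4.png')[190:340,180:380];b=cv2.imread('pics/t4.png')[180:330,220:400]
a=cv2.resize(a,(533,400),interpolation=2);b=cv2.resize(b,(480,400),interpolation=2)
cv2.imwrite('pics/s4c.png',cv2.resize(np.hstack([a,b]),None,fx=.78,fy=.78))"
```

```text
t 7.0 pos [586.1  59.9  21.9] rot [180.    0.   51.7] F [-0.1 -0.1  0.2] w 0.5
board u,v -21.1 -0.5 Fu -0.1
```

View pics/s4c.png

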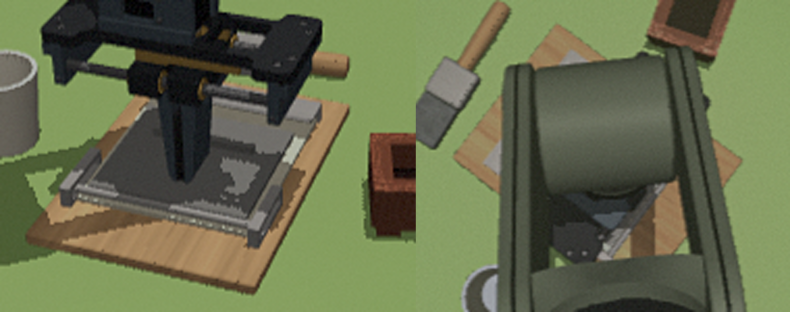

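The flap is flat under the fingers and the pin is still drawn back. I press down another 1–2 mm and push along the board.

send_rows([
  {"tx": 0,"ty": 0,"tz": 0.003,"rx": 0,"ry": 0,"rz": 0,"gripper": 1},
  {"tx": 0.01,"ty": 0,"tz": 0,"rx": 0,"ry": 0,"rz": 0,"gripper": 1},
  {"tx": 0.01,"ty": 0,"tz": 0,"rx": 0,"ry": 0,"rz": 0,"gripper": 1},
  {"tx": 0.01,"ty": 0,"tz": 0,"rx": 0,"ry": 0,"rz": 0,"gripper": 1},
  {"tx": 0,"ty": 0,"tz": 0,"rx": 0,"ry": 0,"rz": 0,"gripper": 1},
  {"tx": 0,"ty": 0,"tz": 0,"rx": 0,"ry": 0,"rz": 0,"gripper": 1},
])

```text
time_s: 7.85
ee_pos: [595.8, 72.0, 21.1]
ee_rot: [180.0, -0.0, 51.7]
force: [-1.6, 0.1, 5.0]
gripper_width: 0.5
gripper_force: 2.7
```

```bash
python3 st.py
```

```text
t 7.85 pos [595.8  72.   21.1] rot [180.   -0.   51.7] F [-1.6  0.1  5. ] w 0.5
board u,v -5.6 -0.6 Fu -0.9
```

send_rows([
  {"tx": 0.01,"ty": 0,"tz": 0,"rx": 0,"ry": 0,"rz": 0,"gripper": 1},
  {"tx": 0.01,"ty": 0,"tz": 0,"rx": 0,"ry": 0,"rz": 0,"gripper": 1},
  {"tx": 0.01,"ty": 0,"tz": 0,"rx": 0,"ry": 0,"rz": 0,"gripper": 1},
  {"tx": 0.01,"ty": 0,"tz": 0,"rx": 0,"ry": 0,"rz": 0,"gripper": 1},
  {"tx": 0,"ty": 0,"tz": 0,"rx": 0,"ry": 0,"rz": 0,"gripper": 1},
  {"tx": 0,"ty": 0,"tz": 0,"rx": 0,"ry": 0,"rz": 0,"gripper": 1},
])

```text
time_s: 8.6
ee_pos: [607.4, 86.5, 21.0]
ee_rot: [180.0, 0.1, 51.7]
force: [-2.5, -2.8, 7.0]
gripper_width: 0.6
gripper_force: 3.2
```

```bash
python3 st.py
```

```text
t 8.6 pos [607.4  86.5  21. ] rot [1.80e+02 1.00e-01 5.17e+01] F [-2.5 -2.8  7. ] w 0.6
board u,v 13.0 -0.7 Fu -3.7
```

Force along the board is 3.7 N, so the flap is being pushed. I continue to the stop.

send_rows([
  {"tx": 0.008,"ty": 0,"tz": 0,"rx": 0,"ry": 0,"rz": 0,"gripper": 1},
  {"tx": 0.008,"ty": 0,"tz": 0,"rx": 0,"ry": 0,"rz": 0,"gripper": 1},
  {"tx": 0,"ty": 0,"tz": 0,"rx": 0,"ry": 0,"rz": 0,"gripper": 1},
  {"tx": 0,"ty": 0,"tz": 0,"rx": 0,"ry": 0,"rz": 0,"gripper": 1},
])

```text
time_s: 9.1
ee_pos: [612.0, 92.4, 20.9]
ee_rot: [180.0, 0.2, 51.7]
force: [-3.6, -4.1, 6.5]
gripper_width: 0.2
gripper_force: 5.7
```

```bash
python3 st.py
```

```text
t 9.1 pos [612.   92.4  20.9] rot [180.    0.2  51.7] F [-3.6 -4.1  6.5] w 0.2
board u,v 20.5 -0.7 Fu -5.5
```

send_rows([
  {"tx": 0.006,"ty": 0,"tz": 0,"rx": 0,"ry": 0,"rz": 0,"gripper": 1},
  {"tx": 0,"ty": 0,"tz": 0,"rx": 0,"ry": 0,"rz": 0,"gripper": 1},
  {"tx": 0,"ty": 0,"tz": 0,"rx": 0,"ry": 0,"rz": 0,"gripper": 1},
])

```text
time_s: 9.48
ee_pos: [612.0, 92.7, 20.7]
ee_rot: [-179.9, 0.5, 51.8]
force: [-6.3, -9.8, 9.1]
gripper_width: 0.4
gripper_force: 8.1
```

```bash
python3 st.py
```

```text
t 9.475 pos [612.   92.7  20.7] rot [-179.9    0.5   51.8] F [-6.3 -9.8  9.1] w 0.4
board u,v 20.6 -0.5 Fu -11.6
```

The flap has stopped at u=20.6 with the force rising, so it is home. I ease off, lift and back away.

send_rows([
  {"tx": -0.008,"ty": 0,"tz": 0,"rx": 0,"ry": 0,"rz": 0,"gripper": 1},
  {"tx": 0,"ty": 0,"tz": -0.02,"rx": 0,"ry": 0,"rz": 0,"gripper": 1},
  {"tx": 0,"ty": 0,"tz": -0.06,"rx": 0,"ry": 0,"rz": 0,"gripper": 1},
  {"tx": 0,"ty": 0,"tz": -0.1,"rx": 0,"ry": 0,"rz": 0,"gripper": 1},
  {"tx": -0.1,"ty": 0,"tz": -0.05,"rx": 0,"ry": 0,"rz": 0,"gripper": 1},
  {"tx": -0.1,"ty": 0,"tz": 0,"rx": 0,"ry": 0,"rz": 0,"gripper": 1},
  {"tx": -0.1,"ty": 0,"tz": 0,"rx": 0,"ry": 0,"rz": 0,"gripper": 1},
  {"tx": -0.1,"ty": 0,"tz": 0,"rx": 0,"ry": 0,"rz": 0,"gripper": 1},
  {"tx": -0.1,"ty": 0,"tz": 0,"rx": 0,"ry": 0,"rz": 0,"gripper": 1},
  {"tx": -0.1,"ty": 0,"tz": 0,"rx": 0,"ry": 0,"rz": 0,"gripper": 1},
  {"tx": 0,"ty": 0,"tz": 0,"rx": 0,"ry": 0,"rz": 0,"gripper": 1},
])

```text
time_s: 10.85
ee_pos: [424.6, -144.1, 135.8]
ee_rot: [180.0, 0.0, 51.5]
force: [-0.2, 0.5, 0.2]
gripper_width: 0.5
gripper_force: 0.0
```

```bash
python3 st.py; python3 -c "
from h import *
grab('side','s5');grab('top','t5')
a=cv2.imread('pics/s5.png')[190:340,180:380];b=cv2.imread('pics/t5.png')[180:330,220:400]
a=cv2.resize(a,(533,400),interpolation=2);b=cv2.resize(b,(480,400),interpolation=2)
cv2.imwrite('pics/s5c.png',cv2.resize(np.hstack([a,b]),None,fx=.78,fy=.78))"
```

```text
t 10.85 pos [ 424.6 -144.1  135.8] rot [180.    0.   51.5] F [-0.2  0.5  0.2] w 0.5
board u,v -281.3 -0.5 Fu 0.3
```

View pics/s5c.png

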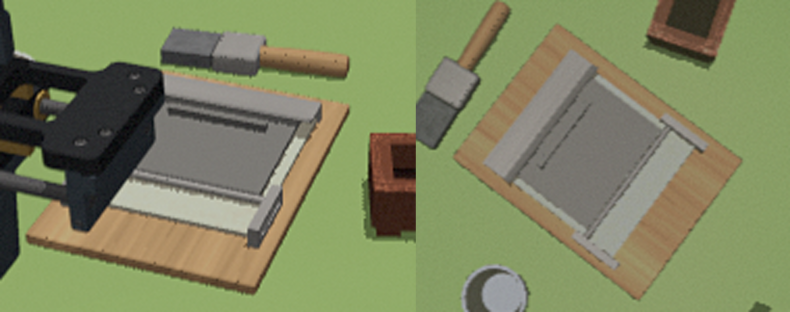

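The flap lies flat with its edge under the lip and the pin at the lip end of its slots. Pot, cup and brush are where they were.

```bash
python3 -c "
from h import *
print(env.job_done())"
```

```text
the job is handed in; nothing more can be done
None
```

I folded the flap down, pushed it home under the lip, where it stays shut untouched, and handed the job in; the pot, cup and brush look unmoved in the last pictures, but hand-in returned no verdict.

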